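# Clamp the exhibit jar with the removable crank

## Task

Fit the loose crank fully home onto the square shaft of the blue vise, feeling for the way it fits and without forcing it, and crank it clockwise until the vise holds the amber jar and the red bands on the sprung jaw's stems have just gone in. Then lift the crank off, stand it back upright on the green mat without dropping it, and leave the jar clamped and everything else where it is.

Things in the scene. Friction and masses are not known exactly. Their poses are not given: they have to be found in the camera images.
- crank: Removable crank, 0.32 kg, standing upright on its hub. Origin: centre of the hub's underside; z up the hub axis; x along the arm. Dark steel hub 34 x 34 mm, z 0 to 40 mm, with a square socket 21 mm wide, 28 mm deep, open at the underside, sides parallel to x and y. A steel arm, 18 mm wide, z 30 to 40, runs along +x to the knob.
- crank_boss (a point): Middle of the orange square boss on top of the crank's hub, 56 mm above the hub's underside, on the hub axis. Boss 24 x 24 mm, z 40 to 72 mm in the crank's frame, sides parallel to the crank's x and y: the place to hold the crank for fitting and lifting. Axes as the crank's.
- crank_handle (a point): Middle of the crank's black upright round knob, 22 mm in diameter, z 41 to 86 mm in the crank's frame, its axis 75 mm along +x from the hub axis. The knob spins freely on its pin, so it can be held while it is led round. Axes as the crank's.
- vise_shaft (a point): On the vise's shaft axis, at the top of the shaft's steel flange (radius 20 mm), 78 mm above the table. Fixed in the vise, with its orientation: does NOT turn with the shaft. Above it: a brass square 18 x 18 mm, 18 mm high, then a nose. Seated, the crank's underside is on the flange, its origin here; stopped on the square's corners it is 18 mm higher.
- shaft_nose (a point): Top of the shaft's round nose (15 mm in diameter, 5 mm high, above the square), 23 mm above vise_shaft; does not turn either. The angle of the square is not given and differs each time; the crank fits every 90 degrees, with about 9 degrees of play each way. Off that, it stops on the square's corners.
- vise: Blue and grey exhibit vise, fixed. Origin on the table under the shaft axis, z up, jaws towards its -y. Grey bed 100 mm wide, y +50 to -235 mm, 25 mm high; blue drive housing 84 x 80 mm round the shaft, 71 mm high; blue sliding jaw 85 mm high; fixed jaw 90 mm high, face at y = -205 mm. Jar and all but the shaft are lower than 95 mm.
- jaw (a joint): Travel of the sliding jaw to the fixed jaw, m: 0 at the start, 20 mm brings pad, jar and fixed jaw together. Turning the shaft clockwise from above closes it, 9.5 mm per rad. The shaft first turns 0 to 1.2 rad idly (0.1 N m of drag), then needs about 0.2 N m, up to 0.3 N m as the springs are squeezed. It stays where it is left.
- plunger (a joint): How far the sprung rubber pad has been pushed back into the sliding jaw, m: 0 at rest, stiffness 1 N per mm, solid at 21 mm. The red bands on its two stems are 10 mm long and next to the jaw: they have just gone in at 0.010.
- jar: Amber glass jar with a black cap, 60 mm in diameter, 68 mm high, 0.22 kg, standing loose on the vise's bed between the jaws. Origin: centre of its underside.
- mat: Fixed green mat 150 x 150 mm, 6 mm thick, on which the crank stands. Origin: centre of its underside, z up.
- powder_pot: Green powder pot, 52 mm in diameter, 45 mm high. Bystander.
- dish: Shallow glass dish, 90 mm in diameter, 14 mm high. Bystander.
- tape_roll: White ring of lifting tape, 72 mm in diameter, 30 mm high. Bystander.
- brush: Dusting brush with a dark wooden handle, lying. Bystander.
- marker: Yellow evidence marker tent, about 50 mm high. Bystander.
- spray_bottle: Amber bottle with a black cap, 60 mm in diameter, 170 mm high. Bystander.
- beaker: Green glass beaker, 60 mm in diameter, 70 mm high. Bystander.
Things that resemble listed ones, but are neither listed nor needed, are in the scene too. What is shaped like the crank but yellow is not meant. Leave any purple look-alike of the jar alone.

How it is judged:
By the outcome, as a careful person would: the job done as asked, in the order asked, and still so for the second after the job is handed in, with the robot touching nothing.
It also fails if it takes over 72 s, if anything falls off the work surface, if the arm or the gripper's body presses on something with over 40 N, if the wrist force passes 120 N, or if a joint passes its speed limit or range.

## Robot

A 6-joint arm with a two-finger parallel gripper is mounted at the origin on the work surface. World frame = base frame: x ahead of the robot, y to its left, z up, the work surface at z = 0. Lengths are in m, angles in rad, forces in N, time in s.
With the tool pointing down it reaches from about 0.375 to 0.75 m from the base axis. Payload 9 kg.
Tool frame: the origin (TCP) lies on the centre line of the jaws, within the pads' length; the fingertips stand 17 mm ahead of it and the grasp point (between the pads) lies 2 mm behind it; z points along the fingers, y is the line along which they close (so a half turn about z gives the same grasp; the last joint's range is limited). The gripper opens to 85 mm and grips with 20 to 120 N. Pads are 22 mm wide; open, the fingers measure 114 mm over their backs; the gripper's body (76 mm by 85 mm) begins 54 mm behind the grasp point. The pads swing forward as they close: fully open they stand 13 mm farther back than shut.
Start: joints at [0.931, 0.104, 0.097, 1.564, 0, 1.353], TCP at [0.246, 0.547, 0.248] pointing down, gripper open.
Joint ranges: [-2.99, 2.99], [-0.84, 1.86], [-1.1, 1.16], [-1.84, 2.11], [-1.51, 1.56], [-3.14, 3.14]. Speed limits (rad/s): [2.22, 2.22, 2.57, 3.14, 3.14, 3.14].

## Interface

Orientations are given as a unit quaternion [w, x, y, z].
In Python, from bench import telemetry, snapshot, calibration, order gives the robot as it stands. The module is installed in compiled form; this text tells all that it offers.
- The arm moves only by the tool carry_out, never from a script. Its argument "series" is a list that holds one entry, the list of rows, each a list of 7 numbers: the shift along the world's x, y, z in m, then the turn, a rotation vector about the world's x, y, z in units of 5 degrees (1.0 is 5 degrees), then the gripper's target within -1 to 1 (fully open at 1, half-way at 0, shut at -1). A call has exactly 5 rows; each row shifts and turns the commanded pose from where the row before left it; what a row does not reach is not made up. A row lasts 1/12 s, in which the tool goes at most 41.7 mm and 7.16 degrees, less where a joint would pass 70% of its speed; a pose out of reach is approached as far as the arm can. A call with a gripper value outside its range is refused whole. The fingers move at their own pace and stop on an object; "newtons" is the grip in N (left out, the last holds). Time passes only in rows, so rows that do not move let the fingers close, or fill a call up. It gives the time, the measured TCP pose, the force, the opening and the grip force at its end, in the units of the state.
- telemetry.state(): the state, without advancing time (a new reading comes with each control period).
- snapshot(name): name is "scene" or "top" or "wrist"; returns the picture (400x640x3 uint8, red, green, blue); there is no depth.
- calibration(name): a dict with "fx", "fy", "cx", "cy" (pixels), "position" and "attitude" of the camera in the world. Camera axes: x right, y down, z forward; pixel columns grow to the right and rows downward; lengths in m; the calibration is good to about 2 mm. A picture is of the moment at which its call begins: read the wrist's pose just before it. calibration takes no time and is no camera call; for the wrist camera it gives the pose at the moment of the call.
- order.job_done(): hands the job in; it is judged then, once.
The state is a dict: "time": time; "qpos": joint angles; "qvel": joint speeds; "tau": joint torques, N m; "position": TCP position; "ee_rot": TCP orientation; "contact_force": force on the tool from outside, world axes, zero at the start; "torque": the same for the moment, N m; "gripper_width": opening from 0.0 (shut) to 1.0 (fully open); "gripper_force": force on a finger pad.
Only numpy, scipy, OpenCV 4.12 (cv2) and the standard library are available. Lean on these libraries where they do the work, as an engineer would, in place of code of your own. Each camera call takes 0.05 s, during which the arm holds its last target. There are 200 camera calls.

## Working session

There is one attempt and no reset: what is moved stays moved. The work goes in short steps, Python scripts to look and compute and a tool call to move; the robot and the scene stay as the last step left them, time stands still between calls to the robot, and variables do not carry over. Pictures are saved under pics/ and viewed, at most 10 in all, crops included, and the job is handed in when it is done.

Besides the shell and the picture viewer there is one more tool, called after ">>>" by a JSON object that holds its "method" and its "body". carry_out: Moves the arm, as the interface text tells. Its arguments: {"type":"object","properties":{"series":{"type":"array"},"newtons":{"type":"number"}},"required":["series"]}

```bash
mkdir -p pics
cat > h.py <<'E'
import numpy as np, cv2
from bench import telemetry, snapshot, calibration, order
from scipy.spatial.transform import Rotation as R
def rot(a):
    a=np.array(a,float)
    return a if a.shape==(3,3) else R.from_quat(a[[1,2,3,0]]).as_matrix()
def px2w(c,u,v,z):
    d=rot(c["attitude"])@np.array([(u-c["cx"])/c["fx"],(v-c["cy"])/c["fy"],1]); p=np.array(c["position"])
    return p+d*(z-p[2])/d[2]
def w2px(c,P):
    q=rot(c["attitude"]).T@(np.array(P)-np.array(c["position"]))
    return c["cx"]+c["fx"]*q[0]/q[2], c["cy"]+c["fy"]*q[1]/q[2]
def save(n,im,box=None,s=1):
    if box: im=im[box[1]:box[3],box[0]:box[2]]
    cv2.imwrite(f"pics/{n}.png",cv2.resize(im[:,:,::-1],None,fx=s,fy=s,interpolation=cv2.INTER_CUBIC))
def st():
    s=telemetry.state(); 
    for k in ["time","qpos","position","ee_rot","contact_force","torque","gripper_width","gripper_force"]: print(k,np.round(s[k],4))
E
python3 - <<'E'
from h import *
st()
for n in ["top","scene"]:
    im=snapshot(n); save(n+"0",im); np.save(n+"0.npy",im); print(n,calibration(n))
E
```

```text
time 0.0
qpos [ 0.9313  0.1047  0.0965  1.5639 -0.      1.3531]
position [0.2455 0.5472 0.2475]
ee_rot [-3.000e-04  2.094e-01  9.778e-01 -6.000e-04]
contact_force [ 0.2991 -0.5528  0.0709]
torque [-0.0292  0.026  -0.0246]
gripper_width 0.9988
gripper_force 0.0
top {'fx': 484.1566986184923, 'fy': 484.1566986184923, 'cx': 319.88699778419567, 'cy': 201.69479925195574, 'position': array([0.39711076, 0.04136982, 1.36587686]), 'attitude': array([-0.04297134,  0.70811998, -0.70374973,  0.03815597])}
scene {'fx': 459.68352808581545, 'fy': 459.68352808581545, 'cx': 322.0885481585913, 'cy': 195.8804624232831, 'position': array([ 1.39308593, -0.49167505,  0.72826641]), 'attitude': array([-0.42325488,  0.76418878,  0.42800998, -0.23168572])}
```

View pics/top0.png

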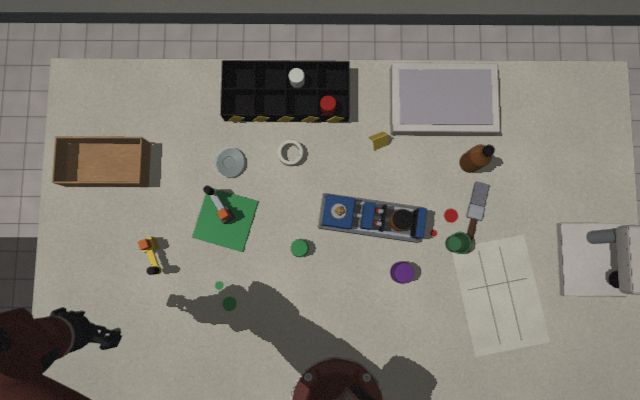

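View pics/scene0.png

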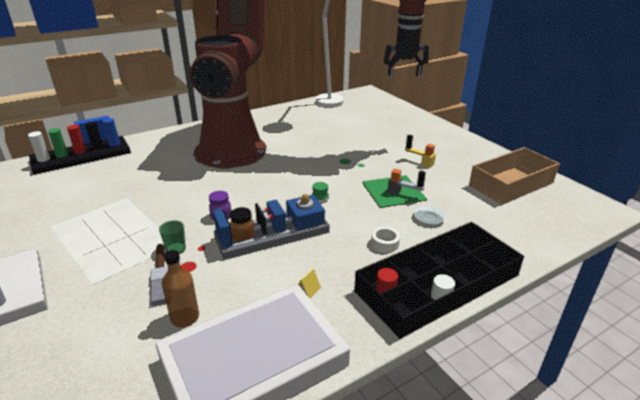

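The top view shows the steel crank on the green mat: boss at (225,215), knob at (209,190). The only look-alike is the yellow crank at (148,245), which I reject. The vise shaft is at (339,211) and the amber jar at (403,219). The purple jar at (402,272) stays alone. Next, one close crop.

Run:
```python
from h import *
im=np.load("top0.npy")
a=cv2.resize(im[175:255,185:265],None,fx=5,fy=5,interpolation=cv2.INTER_CUBIC)
b=cv2.resize(im[180:260,305:385],None,fx=5,fy=5,interpolation=cv2.INTER_CUBIC)
save("crop1",np.hstack([a,b]))
```

```text
(no output)
```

View pics/crop1.png

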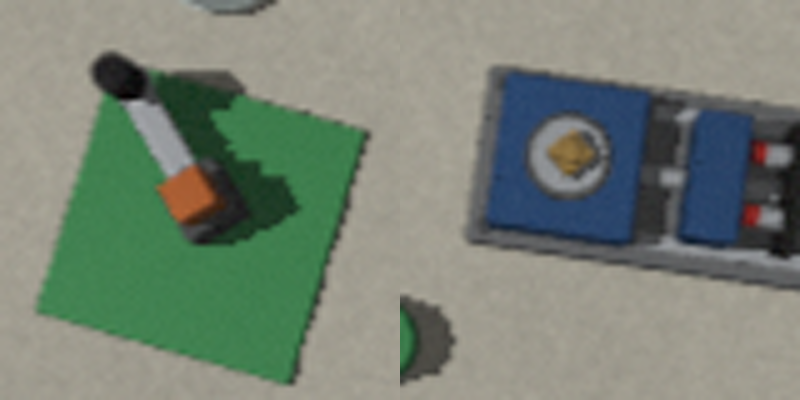

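The crop confirms the steel crank, with the orange boss top at about (222.5,214) and the knob at (208.6,189.6). The shaft square is at (339.4,210.6) and looks roughly diamond-shaped relative to the vise.

Run:
```python
from h import *
c=calibration("top")
b=px2w(c,222.5,214,.078);k=px2w(c,208.6,189.6,.092);s=px2w(c,339.4,210.6,.1)
print(b,k,s,k-b,np.degrees(np.arctan2(*(k-b)[[1,0]])))
# mat corners
for p in [(107,75),(368,130),(293,383),(38,312)]: print(px2w(c,185+p[0]/5,175+p[1]/5,.006))
# vise bed corners right crop
for p in [(490,68),(470,240)]: print('vise',px2w(c,305+(p[0]-400)/5,180+p[1]/5,.025))
print('jar',px2w(c,403,219,.093), 'fixed jaw',px2w(c,420,222,.09))
cw=calibration("wrist");print(cw); T=rot(telemetry.state()["ee_rot"]);print(T)
print("cam in tool",T.T@(cw["position"]-telemetry.state()["position"]))
print(T.T@rot(cw["attitude"]))
```

```text
[0.5109507  0.31077978 0.078     ] [0.57463059 0.34680762 0.092     ] [ 0.519804   -0.00090538  0.1       ] [0.0636799  0.03602784 0.014     ] 29.499648687911247
[0.58543316 0.37364673 0.006     ]
[0.55484976 0.22463143 0.006     ]
[0.41212917 0.26361862 0.006     ]
[0.45086525 0.40796554 0.006     ]
vise [0.57449944 0.04247926 0.025     ]
vise [0.47831228 0.05300136 0.025     ]
jar [ 0.49926173 -0.1685825   0.093     ] fixed jaw [ 0.49184339 -0.21374436  0.09      ]
{'fx': 300.2326885268588, 'fy': 300.2326885268588, 'cx': 318.65919482959947, 'cy': 200.94118332754795, 'position': array([0.17894161, 0.57753279, 0.3733289 ]), 'attitude': array([0.12207225, 0.83075914, 0.53748815, 0.07774389])}
[[-9.12352423e-01  4.09405114e-01 -7.13046184e-04]
 [ 4.09405647e-01  9.12351987e-01 -9.31945351e-04]
 [ 2.69005910e-04 -1.14218773e-03 -9.99999312e-01]]
cam in tool [ 0.07313777  0.00030719 -0.12569513]
[[-7.89807825e-04 -9.58033614e-01 -2.86654793e-01]
 [ 9.99999275e-01 -4.95954797e-04 -1.09771716e-03]
 [ 9.09482117e-04 -2.86655452e-01  9.58033311e-01]]
```

>>> {"method": "carry_out", "body": {"series": [[[0.0265, -0.0236, 0, 0, 0, 1.07, 1], [0.0265, -0.0236, 0, 0, 0, 1.07, 1], [0.0265, -0.0236, 0, 0, 0, 1.07, 1], [0.0265, -0.0236, 0, 0, 0, 1.07, 1], [0.0265, -0.0236, 0, 0, 0, 1.07, 1]]]}}

```text
time: 0.52
position: [0.3789, 0.4281, 0.248]
ee_rot: [-0.0, -0.025, 1.0, -0.0]
contact_force: [0.3, -0.1, -0.9]
gripper_width: 0.998
gripper_force: 0.0
```

>>> {"method": "carry_out", "body": {"series": [[[0.0265, -0.0236, 0, 0, 0, 1.07, 1], [0.0265, -0.0236, 0, 0, 0, 1.07, 1], [0.0265, -0.0236, 0, 0, 0, 1.07, 1], [0.0265, -0.0236, 0, 0, 0, 1.07, 1], [0.0265, -0.0236, 0, 0, 0, 1.07, 1]]]}}

```text
time: 0.93
position: [0.5116, 0.31, 0.248]
ee_rot: [-0.0, -0.255, 0.967, 0.0]
contact_force: [0.5, 0.8, -0.6]
gripper_width: 1.004
gripper_force: 0.0
```

Run:
```python
from h import *
import pickle
st(); c=calibration("wrist"); im=snapshot("wrist"); pickle.dump((c,im),open("w1.pkl","wb")); print(w2px(c,[.511,.311,.078]))
```

```text
time 0.9333
qpos [ 3.2630e-01  9.9100e-02  9.1300e-02  1.5636e+00  1.0000e-04 -1.9020e-01]
position [0.5116 0.31   0.248 ]
ee_rot [-3.000e-04 -2.554e-01  9.668e-01  0.000e+00]
contact_force [ 0.4517  0.7531 -0.6118]
torque [ 0.0543 -0.0281  0.0035]
gripper_width 1.004
gripper_force 0.0
(np.float64(319.6488265086794), np.float64(186.42128357449909))
```

>>> {"method": "carry_out", "body": {"series": [[[0.001, -0.0311, -0.002, 0, 0, 0, 1], [0.001, -0.0311, -0.002, 0, 0, 0, 1], [0.001, -0.0311, -0.002, 0, 0, 0, 1], [0.001, -0.0311, -0.002, 0, 0, 0, 1], [0.001, -0.0311, -0.002, 0, 0, 0, 1]]]}}

```text
time: 1.4
position: [0.5152, 0.1546, 0.2378]
ee_rot: [-0.0, -0.253, 0.967, 0.0]
contact_force: [0.6, 0.4, -0.2]
gripper_width: 1.0
gripper_force: 0.0
```

>>> {"method": "carry_out", "body": {"series": [[[0.001, -0.0311, -0.002, 0, 0, 0, 1], [0.001, -0.0311, -0.002, 0, 0, 0, 1], [0.001, -0.0311, -0.002, 0, 0, 0, 1], [0.001, -0.0311, -0.002, 0, 0, 0, 1], [0.001, -0.0311, -0.002, 0, 0, 0, 1]]]}}

```text
time: 1.82
position: [0.5203, -0.001, 0.228]
ee_rot: [-0.0, -0.253, 0.967, 0.0]
contact_force: [0.9, 0.6, 0.2]
gripper_width: 0.997
gripper_force: 0.0
```

Run:
```python
from h import *
import pickle
st(); c=calibration("wrist"); im=snapshot("wrist"); pickle.dump((c,im),open("w2.pkl","wb")); print(w2px(c,[.52,-.001,.1]),c["position"])
c1,i1=pickle.load(open("w1.pkl","rb"))
u,v=map(int,w2px(c,[.52,-.001,.1])); print(u,v)
z=lambda i,x,y,r:cv2.resize(i[y-r:y+r,x-r:x+r],(400,400),interpolation=cv2.INTER_CUBIC)
save("crop2",np.hstack([z(i1,320,200,100),z(im,u,v,40)]))
```

```text
time 1.8167
qpos [-2.5360e-01 -1.4240e-01 -1.8330e-01  1.5304e+00  1.0000e-04 -7.6550e-01]
position [ 0.5203 -0.001   0.228 ]
ee_rot [-2.000e-04 -2.531e-01  9.674e-01  2.000e-04]
contact_force [0.9292 0.565  0.2183]
torque [-0.0221 -0.0511 -0.012 ]
gripper_width 0.9967
gripper_force 0.0
(np.float64(318.56164744025074), np.float64(197.5638029449932)) [ 0.45667147 -0.03661396  0.3536843 ]
318 197
```

View pics/crop2.png

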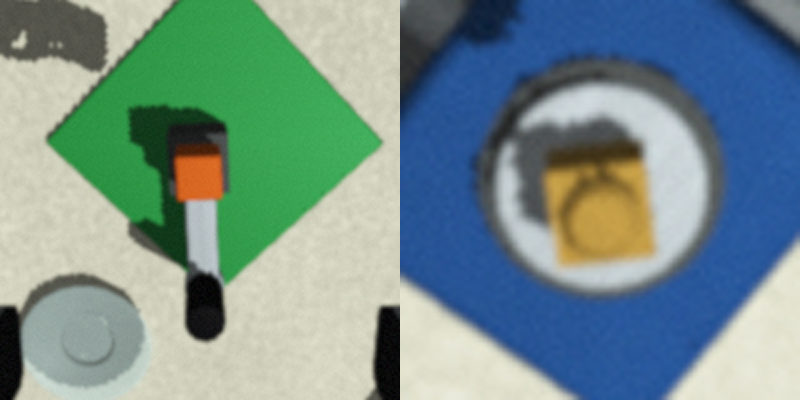

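Left crop: the boss top is centred at wrist px (319.8,188.5) and the knob top at (322.5,261). Right crop: the square's top corners are at about (545,168), (645,158), (655,253) and (558,266), turned about 6–7° in the image.

Run:
```python
from h import *
import pickle
c1,_=pickle.load(open("w1.pkl","rb"));c2,_=pickle.load(open("w2.pkl","rb"))
C=[px2w(c1,220+x/2,100+y/2,.078) for x,y in [(175,157),(222,153),(222,197),(178,201)]]
b=np.mean(C,0);k=px2w(c1,322.5,261,.092);print(b,k,np.degrees(np.arctan2(*(k-b)[[1,0]])),np.hypot(*(k-b)[:2]))
ed=lambda C:[np.degrees(np.arctan2(*(C[(i+1)%4]-C[i])[[1,0]]))%90 for i in range(4)]
print(ed(C),[np.linalg.norm(C[(i+1)%4]-C[i]) for i in range(4)])
S=[px2w(c2,278+(x-400)/5,157+y/5,.096) for x,y in [(545,168),(645,158),(655,253),(558,266)]]
print(np.mean(S,0),ed(S),[np.linalg.norm(S[(i+1)%4]-S[i]) for i in range(4)])
print('nose',px2w(c2,278+202/5,157+212/5-0,.101))
```

```text
[0.51301211 0.31210732 0.078     ] [0.57602766 0.35129998 0.092     ] 31.879636106009738 0.07420932896347161
[np.float64(34.50250740280377), np.float64(30.221969074742304), np.float64(34.951761534915335), np.float64(32.7633625171793)] [np.float64(0.023692631757062807), np.float64(0.022985024658037867), np.float64(0.022679076315563818), np.float64(0.023109378073123344)]
[5.22622822e-01 5.01120625e-05 9.60000000e-02] [np.float64(35.162239597688995), np.float64(35.5613555349196), np.float64(37.29411678786383), np.float64(35.97132584728544)] [np.float64(0.017811323493517835), np.float64(0.01777052027740042), np.float64(0.01768710828487872), np.float64(0.018429881612212297)]
nose [ 5.21280733e-01 -4.44953531e-04  1.01000000e-01]
```

>>> {"method": "carry_out", "body": {"series": [[[-0.0008, 0.03125, -0.006, 0, 0, 0.05, 1], [-0.0008, 0.03125, -0.006, 0, 0, 0.05, 1], [-0.0008, 0.03125, -0.006, 0, 0, 0.05, 1], [-0.0008, 0.03125, -0.006, 0, 0, 0.05, 1], [-0.0008, 0.03125, -0.006, 0, 0, 0.05, 1]]]}}

```text
time: 2.28
position: [0.5162, 0.1581, 0.1978]
ee_rot: [-0.0, -0.264, 0.965, 0.0]
contact_force: [1.0, 0.2, 0.3]
gripper_width: 1.002
gripper_force: 0.0
```

>>> {"method": "carry_out", "body": {"series": [[[-0.0008, 0.03125, -0.006, 0, 0, 0.05, 1], [-0.0008, 0.03125, -0.006, 0, 0, 0.05, 1], [-0.0008, 0.03125, -0.006, 0, 0, 0.05, 1], [-0.0008, 0.03125, -0.006, 0, 0, 0.05, 1], [-0.0008, 0.03125, -0.006, 0, 0, 0.05, 1]]]}}

```text
time: 2.7
position: [0.5121, 0.3146, 0.1676]
ee_rot: [-0.0, -0.274, 0.962, -0.0]
contact_force: [0.3, -1.1, 0.4]
gripper_width: 0.996
gripper_force: 0.0
```

>>> {"method": "carry_out", "body": {"series": [[[0, 0, -0.02, 0, 0, 0, 0.5], [0, 0, -0.02, 0, 0, 0, 0.2], [0, 0, -0.02, 0, 0, 0, 0], [0, 0, -0.02, 0, 0, 0, 0], [0, 0, -0.01, 0, 0, 0, 0]]]}}

```text
time: 3.12
position: [0.511, 0.3126, 0.0752]
ee_rot: [-0.002, -0.274, 0.962, -0.0]
contact_force: [-0.8, -0.3, -0.4]
gripper_width: 0.5
gripper_force: 0.0
```

Run:
```python
from h import *
st(); c=calibration("wrist"); im=snapshot("wrist"); save("w3",im[100:400,120:520],None,1.8)
print(w2px(c,[.5125,.3115,.078]))
```

```text
time 3.1167
qpos [ 3.3090e-01  1.4740e-01 -1.7180e-01  1.2554e+00  1.0000e-04 -2.2480e-01]
position [0.511  0.3126 0.0752]
ee_rot [-1.900e-03 -2.743e-01  9.616e-01 -1.000e-04]
contact_force [-0.7904 -0.2744 -0.4281]
torque [0.0098 0.0412 0.0021]
gripper_width 0.4999
gripper_force 0.0
(np.float64(314.74887638066673), np.float64(277.4207507312106))
```

View pics/w3.png

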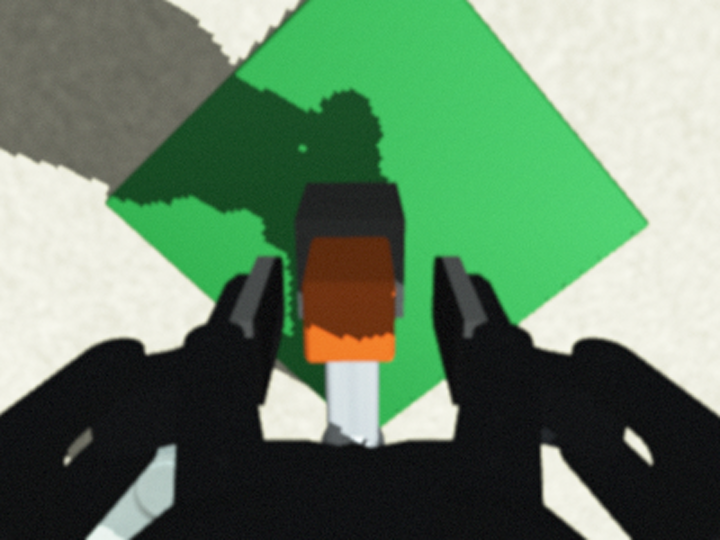

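The wrist view shows the boss centred at crop x≈350 between fingers centred at x≈358, so it is about 2 mm off. I'll correct that, go down and close.

>>> {"method": "carry_out", "body": {"series": [[[0.0015, -0.0012, -0.003, 0, 0, 0, 0], [0, 0, -0.003, 0, 0, 0, 0], [0, 0, -0.001, 0, 0, 0, 0], [0, 0, 0, 0, 0, 0, 0], [0, 0, 0, 0, 0, 0, -0.3]]], "newtons": 60}}

```text
time: 3.58
position: [0.5147, 0.3119, 0.0722]
ee_rot: [0.001, -0.274, 0.962, 0.0]
contact_force: [-0.5, 0.0, 1.0]
gripper_width: 0.375
gripper_force: 0.0
```

>>> {"method": "carry_out", "body": {"series": [[[0, 0, 0, 0, 0, 0, -0.5], [0, 0, 0, 0, 0, 0, -1], [0, 0, 0, 0, 0, 0, -1], [0, 0, 0, 0, 0, 0, -1], [0, 0, 0, 0, 0, 0, -1]]], "newtons": 60}}

```text
time: 4.0
position: [0.5147, 0.312, 0.0723]
ee_rot: [0.001, -0.274, 0.962, 0.0]
contact_force: [-0.3, 1.1, 5.4]
gripper_width: 0.266
gripper_force: 60.1
```

>>> {"method": "carry_out", "body": {"series": [[[0, 0, 0.01, 0, 0, 0, -1], [0, 0, 0.02, 0, 0, 0, -1], [0, 0, 0.03, 0, 0, 0, -1], [0, 0, 0.03, 0, 0, 0, -1], [0, 0, 0.025, 0, 0, 0, -1]]], "newtons": 90}}

```text
time: 4.42
position: [0.5139, 0.3116, 0.1883]
ee_rot: [-0.0, -0.274, 0.962, 0.0]
contact_force: [0.8, 0.0, -2.2]
gripper_width: 0.264
gripper_force: 88.5
```

>>> {"method": "carry_out", "body": {"series": [[[0.0004, -0.02, 0, 0, 0, 1.25, -1], [0.0004, -0.021, 0, 0, 0, 1.25, -1], [0.0004, -0.021, 0, 0, 0, 1.25, -1], [0.0004, -0.021, 0, 0, 0, 1.25, -1], [0.0004, -0.021, 0, 0, 0, 1.25, -1]]]}}

```text
time: 4.83
position: [0.5156, 0.2068, 0.1863]
ee_rot: [-0.0, -0.525, 0.851, 0.0]
contact_force: [-0.3, 0.7, -4.4]
gripper_width: 0.261
gripper_force: 88.6
```

>>> {"method": "carry_out", "body": {"series": [[[0.0004, -0.021, 0, 0, 0, 1.25, -1], [0.0004, -0.021, 0, 0, 0, 1.25, -1], [0.0004, -0.021, 0, 0, 0, 1.25, -1], [0.0004, -0.021, 0, 0, 0, 1.25, -1], [0.0004, -0.021, 0, 0, 0, 1.25, -1]]]}}

```text
time: 5.25
position: [0.5176, 0.1018, 0.1863]
ee_rot: [0.0, 0.735, -0.678, -0.0]
contact_force: [0.4, -0.7, -3.1]
gripper_width: 0.26
gripper_force: 88.6
```

>>> {"method": "carry_out", "body": {"series": [[[0.0004, -0.021, 0, 0, 0, 1.25, -1], [0.0004, -0.021, 0, 0, 0, 1.25, -1], [0.0004, -0.021, 0, 0, 0, 1.25, -1], [0.0004, -0.021, 0, 0, 0, 1.25, -1], [0.0004, -0.018, 0, 0, 0, 1.25, -1]]]}}

```text
time: 5.67
position: [0.5197, -0.0005, 0.1864]
ee_rot: [0.0, 0.89, -0.455, -0.0]
contact_force: [-0.5, 0.4, -2.1]
gripper_width: 0.26
gripper_force: 88.6
```

Run:
```python
from h import *
st(); c=calibration("wrist"); im=snapshot("wrist"); save("w4",im[100:400,120:520],None,1.8)
s=snapshot("scene");save("s4",s[150:300,220:420],None,2)
```

```text
time 5.6667
qpos [-2.5280e-01 -1.4420e-01 -2.6020e-01  1.4556e+00 -3.0000e-04 -2.4497e+00]
position [ 5.197e-01 -5.000e-04  1.864e-01]
ee_rot [ 2.000e-04  8.905e-01 -4.550e-01 -4.000e-04]
contact_force [-0.497   0.4446 -2.0999]
torque [-0.0367  0.0025 -0.0122]
gripper_width 0.2604
gripper_force 88.6459
```

View pics/w4.png

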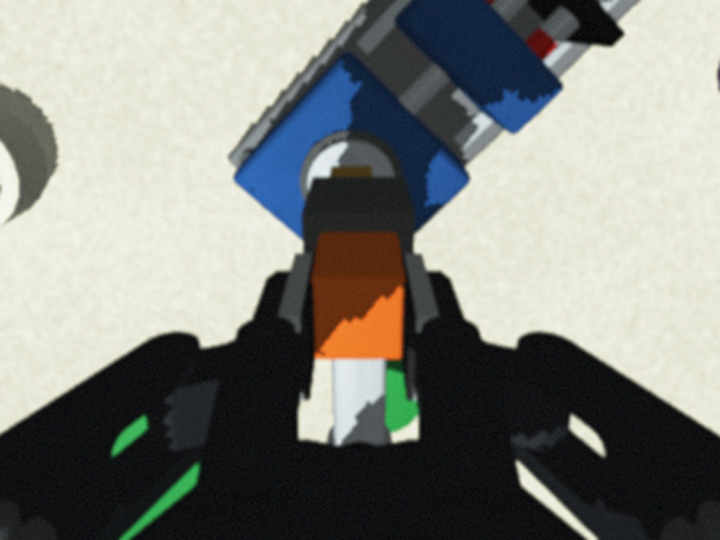

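The wrist view shows the crank held straight. The brass square's edge is level and centred at crop x≈352 against the hub at 359, so I'll shift about 2.6 mm sideways and go down gently.

>>> {"method": "carry_out", "body": {"series": [[[0.0017, 0.002, -0.005, 0, 0, 0, -1], [0, 0, -0.005, 0, 0, 0, -1], [0, 0, -0.005, 0, 0, 0, -1], [0, 0, -0.002, 0, 0, 0, -1], [0, 0, 0, 0, 0, 0, -1]]]}}

```text
time: 6.18
position: [0.5212, 0.0035, 0.1683]
ee_rot: [0.0, 0.889, -0.457, -0.001]
contact_force: [0.7, 0.4, -2.9]
gripper_width: 0.259
gripper_force: 88.8
```

>>> {"method": "carry_out", "body": {"series": [[[0, 0, -0.002, 0, 0, 0, -1], [0, 0, -0.002, 0, 0, 0, -1], [0, 0, -0.002, 0, 0, 0, -1], [0, 0, -0.002, 0, 0, 0, -1], [0, 0, 0, 0, 0, 0, -1]]]}}

```text
time: 6.6
position: [0.5221, 0.0027, 0.1619]
ee_rot: [-0.0, 0.889, -0.457, 0.0]
contact_force: [-1.6, 1.3, 3.2]
gripper_width: 0.259
gripper_force: 89.4
```

>>> {"method": "carry_out", "body": {"series": [[[0, -0.0008, 0, 0, 0, 0, -1], [0, 0, -0.001, 0, 0, 0, -1], [0, 0, -0.001, 0, 0, 0, -1], [0, 0, 0, 0, 0, 0, -1], [0, 0, 0, 0, 0, 0, -1]]]}}

```text
time: 7.02
position: [0.5217, 0.0018, 0.1589]
ee_rot: [0.0, 0.889, -0.457, -0.0]
contact_force: [0.2, -1.0, -3.1]
gripper_width: 0.263
gripper_force: 88.8
```

It's entering freely, with the underside now below the square's top. Continuing down.

>>> {"method": "carry_out", "body": {"series": [[[0, 0, -0.002, 0, 0, 0, -1], [0, 0, -0.002, 0, 0, 0, -1], [0, 0, -0.002, 0, 0, 0, -1], [0, 0, -0.002, 0, 0, 0, -1], [0, 0, 0, 0, 0, 0, -1]]]}}

```text
time: 7.43
position: [0.5218, 0.0018, 0.1508]
ee_rot: [0.0, 0.889, -0.457, -0.0]
contact_force: [1.4, -2.4, -4.4]
gripper_width: 0.265
gripper_force: 88.6
```

>>> {"method": "carry_out", "body": {"series": [[[0, 0, -0.002, 0, 0, 0, -1], [0, 0, -0.002, 0, 0, 0, -1], [0, 0, -0.001, 0, 0, 0, -1], [0, 0, 0, 0, 0, 0, -1], [0, 0, 0, 0, 0, 0, -1]]]}}

```text
time: 7.85
position: [0.5218, 0.0019, 0.1462]
ee_rot: [0.0, 0.889, -0.457, -0.0]
contact_force: [1.2, -3.2, -3.2]
gripper_width: 0.259
gripper_force: 88.6
```

>>> {"method": "carry_out", "body": {"series": [[[0.0003, -0.0008, 0, 0, 0, 0, -1], [0, 0, -0.001, 0, 0, 0, -1], [0, 0, -0.001, 0, 0, 0, -1], [0, 0, -0.0005, 0, 0, 0, -1], [0, 0, 0, 0, 0, 0, -1]]]}}

```text
time: 8.27
position: [0.5221, 0.0012, 0.1444]
ee_rot: [-0.0, 0.889, -0.457, -0.0]
contact_force: [-3.0, 0.3, 5.0]
gripper_width: 0.263
gripper_force: 89.8
```

Seated: contact is felt at the predicted height. Now I'll turn clockwise, moving the TCP around the shaft axis by the small grip offset.

>>> {"method": "carry_out", "body": {"series": [[[0.0001, 0, 0.0003, 0, 0, -1.2, -1], [0.0001, 0, 0, 0, 0, -1.2, -1], [0.0001, 0, 0, 0, 0, -1.2, -1], [0.0001, 0, 0, 0, 0, -1.2, -1], [0.0002, 0, 0, 0, 0, -1.2, -1]]], "newtons": 110}}

```text
time: 8.68
position: [0.5231, 0.0008, 0.1445]
ee_rot: [0.0, 0.739, -0.674, 0.001]
contact_force: [-0.9, -1.8, 0.9]
gripper_width: 0.253
gripper_force: 109.1
```

```bash
python3 -c "
from h import *
st()"
```

```text
time 8.6833
qpos [-2.4850e-01 -1.2650e-01 -3.2000e-01  1.3764e+00 -6.0000e-04 -1.9115e+00]
position [0.5231 0.0008 0.1445]
ee_rot [ 0.000e+00  7.390e-01 -6.737e-01  5.000e-04]
contact_force [-0.9041 -1.8433  0.8992]
torque [-0.4372  0.0588  0.1222]
gripper_width 0.2526
gripper_force 109.1408
```

>>> {"method": "carry_out", "body": {"series": [[[0.0001, -0.0001, 0, 0, 0, -1.2, -1], [0.0001, 0, 0, 0, 0, -1.2, -1], [0.0001, -0.0001, 0, 0, 0, -1.2, -1], [0.0001, 0, 0, 0, 0, -1.2, -1], [0.0002, 0, 0, 0, 0, -1.2, -1]]]}}

```text
time: 9.1
position: [0.5235, 0.0007, 0.1445]
ee_rot: [0.0, -0.539, 0.842, -0.0]
contact_force: [-1.4, -1.3, 0.7]
gripper_width: 0.261
gripper_force: 109.2
```

```bash
cat > t.py <<'E'
from h import *
s=telemetry.state();q=s["ee_rot"];print(np.round(s["torque"],3),np.round(s["contact_force"],1),"toolx yaw",(2*np.degrees(np.arctan2(q[2],q[1])))%360, s["qpos"][5])
E
python3 t.py
```

```text
[-0.408  0.263  0.235] [-1.4 -1.3  0.7] toolx yaw 245.2957882686059 -1.3881620844705416
```

>>> {"method": "carry_out", "body": {"series": [[[0.0001, -0.0001, 0, 0, 0, -1.2, -1], [0.0001, -0.0001, 0, 0, 0, -1.2, -1], [0.0001, -0.0001, 0, 0, 0, -1.2, -1], [0, -0.0001, 0, 0, 0, -1.2, -1], [0.0001, -0.0001, 0, 0, 0, -1.2, -1]]]}}

```text
time: 9.52
position: [0.5239, 0.0003, 0.1445]
ee_rot: [0.0, -0.303, 0.953, -0.0]
contact_force: [-1.4, 0.1, 0.5]
gripper_width: 0.257
gripper_force: 109.3
```

```bash
python3 t.py
python3 - <<'E'
from h import *
im=snapshot("top"); np.save("top1.npy",im)
E
```

```text
[-0.212  0.29   0.172] [-1.4  0.1  0.5] toolx yaw 215.30237436190845 -0.8653784353275085
```

Run:
```python
from h import *
a,b=np.load("top0.npy"),np.load("top1.npy")
z=lambda i:cv2.resize(i[185:247,350:435],None,fx=9,fy=4.5*2/2,interpolation=cv2.INTER_CUBIC)
save("crop3",np.vstack([z(a),z(b)]))
```

```text
(no output)
```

View pics/crop3.png

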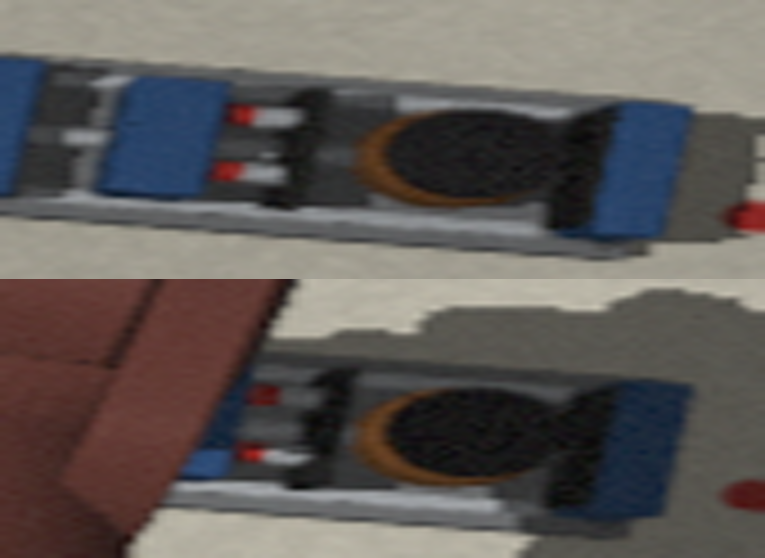

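Comparing the two crops, pad and jaw have moved about 25–30 crop px, roughly 8 mm, and the bands still show. Total turn should come to about 220°. I'll do 90° more.

>>> {"method": "carry_out", "body": {"series": [[[0.0001, -0.0001, 0, 0, 0, -1.2, -1], [0, -0.0001, 0, 0, 0, -1.2, -1], [0, -0.0001, 0, 0, 0, -1.2, -1], [0, -0.0001, 0, 0, 0, -1.2, -1], [0, -0.0002, 0, 0, 0, -1.2, -1]]]}}

```text
time: 9.98
position: [0.524, -0.0002, 0.1444]
ee_rot: [0.0, -0.048, 0.999, -0.0]
contact_force: [-0.7, 1.1, 2.2]
gripper_width: 0.259
gripper_force: 109.3
```

```bash
python3 t.py
```

```text
[0.028 0.221 0.254] [-0.7  1.1  2.2] toolx yaw 185.4565941636665 -0.3455311063918356
```

>>> {"method": "carry_out", "body": {"series": [[[0, -0.0001, 0, 0, 0, -1.2, -1], [0, -0.0002, 0, 0, 0, -1.2, -1], [0, -0.0001, 0, 0, 0, -1.2, -1], [0, -0.0002, 0, 0, 0, -1.2, -1], [0, -0.0002, 0, 0, 0, -1.2, -1]]]}}

```text
time: 10.4
position: [0.5239, -0.0007, 0.1445]
ee_rot: [0.0, 0.212, 0.977, 0.0]
contact_force: [-0.9, 0.8, 2.4]
gripper_width: 0.258
gripper_force: 109.4
```

```bash
python3 t.py
```

```text
[0.357 0.345 0.19 ] [-0.9  0.8  2.4] toolx yaw 155.4669796735326 0.17651410325538872
```

>>> {"method": "carry_out", "body": {"series": [[[-0.0001, -0.0001, 0, 0, 0, -1.2, -1], [-0.0001, -0.0002, 0, 0, 0, -1.2, -1], [-0.0001, -0.0001, 0, 0, 0, -1.2, -1], [-0.0001, -0.0001, 0, 0, 0, -1.2, -1], [-0.0001, -0.0001, 0, 0, 0, -1.2, -1]]]}}

```text
time: 10.82
position: [0.5236, -0.0011, 0.1445]
ee_rot: [0.0, 0.458, 0.889, 0.001]
contact_force: [-0.2, 2.0, 1.6]
gripper_width: 0.26
gripper_force: 109.3
```

```bash
python3 t.py
python3 - <<'E'
from h import *
a=np.load("top0.npy");im=snapshot("top"); np.save("top2.npy",im);s=snapshot("scene");np.save("scene2.npy",s)
z=lambda i:cv2.resize(i[185:247,350:435],None,fx=9,fy=3.5,interpolation=cv2.INTER_CUBIC)
w=cv2.resize(s[185:250,205:290],(765,370),interpolation=cv2.INTER_CUBIC)
save("crop4",np.vstack([z(im),w]))
E
```

```text
[0.599 0.15  0.159] [-0.2  2.   1.6] toolx yaw 125.47884414980213 0.6987470526368679
```

View pics/crop4.png

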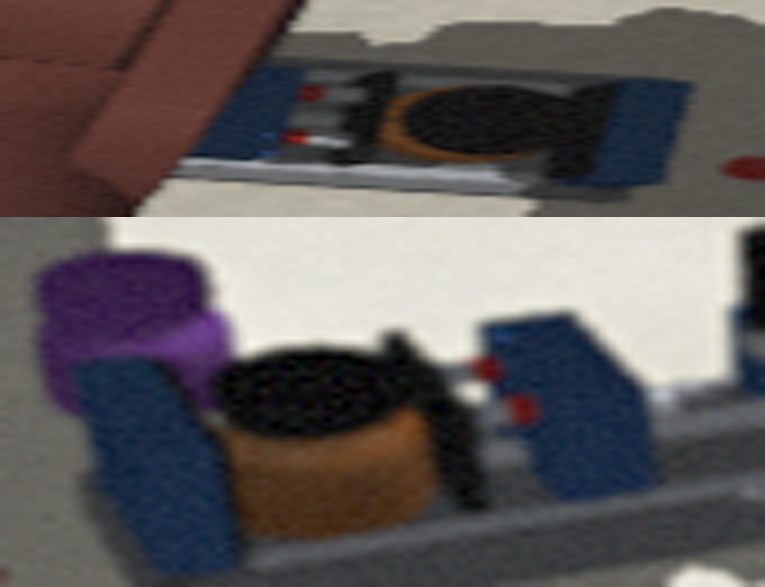

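Top crop: band ends are at x≈285–320 and still full length, the pad is just touching the jar, and the jar is near the fixed jaw. The scene crop shows both red bands out, at (487,368) and (523,408). I'll measure the shift from the red blobs.

```bash
cat > red.py <<'E'
from h import *
def red(im,x0=365,x1=400,y0=192,y1=235):
    h=im.astype(float); m=np.clip((h[...,0]-1.6*np.maximum(h[...,1],h[...,2]))/(h[...,0]+30),0,None)
    w=np.zeros_like(m); w[y0:y1,x0:x1]=m[y0:y1,x0:x1]; w[w<.05]=0
    ys,xs=np.nonzero(w); ww=w[ys,xs]; return np.average(xs,weights=ww),np.average(ys,weights=ww),ww.sum(),len(ww)
E
python3 - <<'E'
from red import *
c=calibration("top")
o=None
for n in ["top0","top1","top2"]:
    r=red(np.load(n+".npy")); p=px2w(c,r[0],r[1],.055)
    if o is None:o=p
    print(n,np.round(r,2),np.round(p,4),np.linalg.norm(p-o))
    im=np.load(n+".npy").astype(int)
    print(im[217:222,368:392,0].max(0)-im[217:222,368:392,1].min(0)*0-im[217:222,368:392,2].mean(0).astype(int))
E
```

```text
top0 [375.56 216.7    7.69  22.  ] [ 0.5081 -0.1006  0.055 ] 0.0
[-58 -59 -60 -60 -56 -23  41  57  49  35  21  23  23   7   7   8   5   9
   9   3   2  21  50  61]
top1 [374.15 211.81  12.11 114.  ] [ 0.5214 -0.0968  0.055 ] 0.013827045716259225
[ 49  49  49  52  29 -14 -25 -26   1  10  13  10  11   4  11   7   5   5
   5   7   6  25  61  69]
top2 [375.31 212.83  11.38 132.  ] [ 0.5186 -0.0999  0.055 ] 0.010549507586296773
[ 49  50  48  48  55  35 -15 -30 -26 -31 -28 -32 -31 -22   0   6   6   5
   7   7   8   2   6   6]
```

>>> {"method": "carry_out", "body": {"series": [[[-0.0001, -0.0001, 0, 0, 0, -1.2, -1], [-0.0001, 0, 0, 0, 0, -1.2, -1], [-0.0001, -0.0001, 0, 0, 0, -1.2, -1], [-0.0001, 0, 0, 0, 0, -1.2, -1], [-0.0001, 0, 0, 0, 0, -1.2, -1]]]}}

```text
time: 11.33
position: [0.5231, -0.0013, 0.1444]
ee_rot: [-0.0, 0.671, 0.741, 0.001]
contact_force: [1.0, 2.7, 3.4]
gripper_width: 0.252
gripper_force: 109.4
```

```bash
python3 t.py
```

```text
[0.777 0.064 0.292] [1.  2.7 3.4] toolx yaw 95.66098095173528 1.218554344440902
```

>>> {"method": "carry_out", "body": {"series": [[[-0.0001, 0, 0, 0, 0, -1.2, -1], [-0.0002, 0, 0, 0, 0, -1.2, -1], [-0.0001, 0, 0, 0, 0, -1.0, -1], [0, 0, 0, 0, 0, 0, -1], [0, 0, 0, 0, 0, 0, -1]]]}}

```text
time: 11.75
position: [0.5228, -0.0013, 0.1445]
ee_rot: [-0.0, 0.772, 0.636, 0.001]
contact_force: [1.1, 4.6, 3.3]
gripper_width: 0.258
gripper_force: 109.4
```

```bash
python3 t.py
python3 - <<'E'
from h import *
im=snapshot("top"); np.save("top3.npy",im);s=snapshot("scene");np.save("scene3.npy",s)
print(im[217:222,368:392,0].max(0)-im[217:222,368:392,2].mean(0).astype(int))
z=lambda i:cv2.resize(i[185:247,350:435],None,fx=9,fy=3.5,interpolation=cv2.INTER_CUBIC)
w=cv2.resize(s[185:250,205:290],(765,370),interpolation=cv2.INTER_CUBIC)
save("crop5",np.vstack([z(im),w]))
E
```

```text
[ 1.159 -0.147  0.044] [1.1 4.6 3.3] toolx yaw 78.95730012114716 1.5098635632248172
[ 49  48  48  49  49  45   4 -29 -29 -28 -30 -28 -31 -27 -27 -29 -18   3
   9  11   6   2  -1   5]
```

View pics/crop5.png

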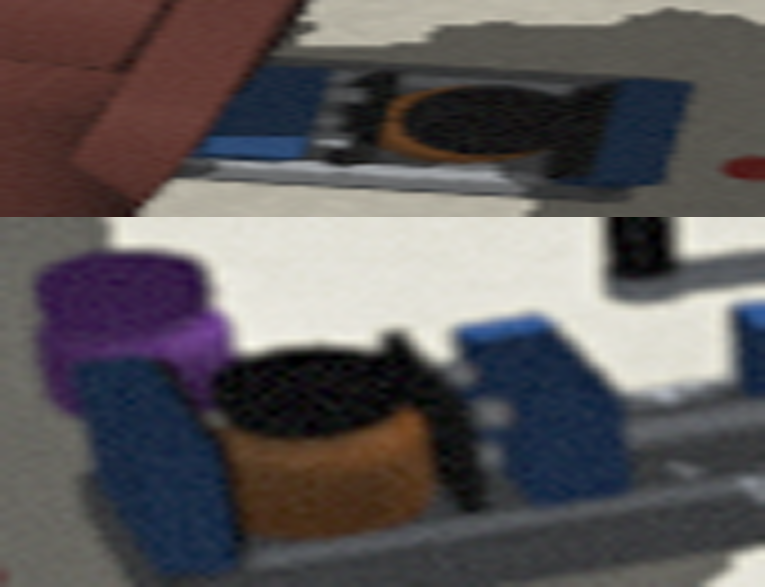

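No red is left in either crop and the stems show only grey; dead reckoning gives about 9.5 mm plunger. I'll add about 7°, release, rise and check the stems from close by with the wrist camera.

>>> {"method": "carry_out", "body": {"series": [[[0, 0, 0, 0, 0, -0.7, -1], [0, 0, 0, 0, 0, -0.7, -1], [0, 0, 0, 0, 0, 0, -1], [0, 0, 0, 0, 0, 0, -0.5], [0, 0, 0, 0, 0, 0, 0]]]}}

```text
time: 12.27
position: [0.5223, -0.0019, 0.1439]
ee_rot: [0.0, 0.81, 0.587, -0.0]
contact_force: [0.3, -0.8, 1.0]
gripper_width: 0.381
gripper_force: 0.0
```

```bash
python3 t.py; python3 -c "
from h import *
st()"
```

```text
[-0.02   0.081 -0.013] [ 0.3 -0.8  1. ] toolx yaw 71.82059013174936 1.634085033689322
time 12.2667
qpos [-2.5400e-01 -1.2730e-01 -3.2180e-01  1.3765e+00 -5.0000e-04  1.6341e+00]
position [ 0.5223 -0.0019  0.1439]
ee_rot [ 1.000e-04  8.099e-01  5.865e-01 -2.000e-04]
contact_force [ 0.3102 -0.7683  1.0327]
torque [-0.0199  0.0811 -0.0129]
gripper_width 0.3808
gripper_force 0.0
```

>>> {"method": "carry_out", "body": {"series": [[[0, 0, 0, 0, 0, 0, 0], [0, 0, 0, 0, 0, 0, 0], [0, 0, 0.01, 0, 0, 0, 0], [0, 0, 0.03, 0, 0, 0, 0], [0, 0, 0.04, 0, 0, 0, 0]]]}}

```text
time: 12.68
position: [0.5206, -0.0016, 0.2227]
ee_rot: [-0.002, 0.811, 0.585, -0.002]
contact_force: [0.6, 0.0, 0.6]
gripper_width: 0.502
gripper_force: 0.0
```

>>> {"method": "carry_out", "body": {"series": [[[-0.004, -0.04, 0, 0, 0, 0, 0], [-0.004, -0.04, 0, 0, 0, 0, 0], [-0.004, -0.04, 0, 0, 0, 0, 0], [-0.004, -0.04, 0, 0, 0, 0, 0], [-0.004, -0.04, 0, 0, 0, 0, 0]]]}}

```text
time: 13.1
position: [0.502, -0.2038, 0.2251]
ee_rot: [0.001, 0.811, 0.585, 0.0]
contact_force: [1.2, 0.4, -0.6]
gripper_width: 0.501
gripper_force: 0.0
```

Run:
```python
from h import *
import pickle
st(); c=calibration("wrist"); im=snapshot("wrist"); pickle.dump((c,im),open("w5.pkl","wb")); print(c["position"])
u,v=map(int,w2px(c,[.508,-.125,.06]));print(u,v)
v0=max(0,v-75);save("w5",im[v0:v0+150,u-100:u+100],None,4);print(u-100,v0)
```

```text
time 13.1
qpos [-6.2710e-01 -7.8800e-02 -1.2900e-01  1.5194e+00 -4.0000e-04  1.2642e+00]
position [ 0.502  -0.2038  0.2251]
ee_rot [6.000e-04 8.109e-01 5.852e-01 0.000e+00]
contact_force [ 1.2118  0.3738 -0.5675]
torque [ 0.0329 -0.078   0.0272]
gripper_width 0.5007
gripper_force 0.0
[ 0.52516306 -0.13393026  0.35083159]
298 106
198 31
```

View pics/w5.png

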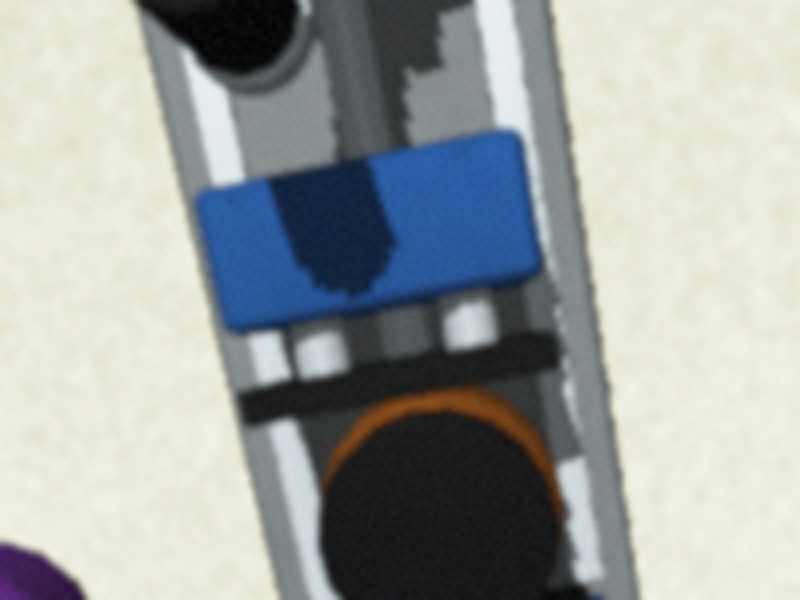

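Run:
```python
from h import *
import pickle
c,im=pickle.load(open("w5.pkl","rb"))
P=lambda x,y,z:px2w(c,198+x/4,31+y/4,z)
for z in (.05,.06,.07): print(z,[round(1000*np.linalg.norm(P(*a,z)-P(*b,z)),1) for a,b in [((318,326),(324,376)),((466,300),(474,348))]])
# red strength along stems
h=im.astype(int)
for x in (320,467):
    u=198+x//4; print([(v,)+tuple(h[v,u]) for v in range(31+280//4,31+400//4,2)])
# jaw-face top edge to fixed jaw: y of jaw front edge (z .085)
print(P(237,331,.085),P(538,275,.085)); 
c0=calibration("top"); print(px2w(c0,350+205/9,185+193/4.5,.085),px2w(c0,350+230/9,185+83/4.5,.085))
```

```text
0.05 [np.float64(11.7), np.float64(11.2)]
0.06 [np.float64(11.3), np.float64(10.8)]
0.07 [np.float64(10.9), np.float64(10.5)]
[(101, np.int64(21), np.int64(42), np.int64(73)), (103, np.int64(31), np.int64(68), np.int64(123)), (105, np.int64(38), np.int64(83), np.int64(148)), (107, np.int64(37), np.int64(79), np.int64(139)), (109, np.int64(30), np.int64(56), np.int64(96)), (111, np.int64(66), np.int64(73), np.int64(81)), (113, np.int64(98), np.int64(106), np.int64(107)), (115, np.int64(178), np.int64(188), np.int64(192)), (117, np.int64(202), np.int64(211), np.int64(215)), (119, np.int64(203), np.int64(215), np.int64(220)), (121, np.int64(207), np.int64(218), np.int64(221)), (123, np.int64(194), np.int64(205), np.int64(209)), (125, np.int64(91), np.int64(96), np.int64(96)), (127, np.int64(30), np.int64(31), np.int64(29)), (129, np.int64(33), np.int64(32), np.int64(32))]
[(101, np.int64(30), np.int64(65), np.int64(118)), (103, np.int64(44), np.int64(60), np.int64(81)), (105, np.int64(86), np.int64(92), np.int64(95)), (107, np.int64(165), np.int64(174), np.int64(177)), (109, np.int64(208), np.int64(218), np.int64(220)), (111, np.int64(205), np.int64(215), np.int64(218)), (113, np.int64(201), np.int64(211), np.int64(215)), (115, np.int64(203), np.int64(213), np.int64(217)), (117, np.int64(151), np.int64(160), np.int64(161)), (119, np.int64(41), np.int64(43), np.int64(42)), (121, np.int64(31), np.int64(33), np.int64(31)), (123, np.int64(27), np.int64(29), np.int64(28)), (125, np.int64(28), np.int64(28), np.int64(26)), (127, np.int64(57), np.int64(35), np.int64(23)), (129, np.int64(105), np.int64(57), np.int64(21))]
[ 0.47470193 -0.12011992  0.085     ] [ 0.5388381  -0.12956733  0.085     ]
[ 0.47585039 -0.08975037  0.085     ] [ 0.54094885 -0.09752105  0.085     ]
```

The wrist view shows no red on either stem, with bare grey stems at (320,350) and (468,322). About 11 mm of stem is left and jaw travel is about 30.5–31 mm, so the bands have just gone in and the pad presses the jar. Now I'll go back, regrip the boss and lift off.

>>> {"method": "carry_out", "body": {"series": [[[0.004, 0.0404, 0, 0, 0, 0, 0], [0.004, 0.0404, 0, 0, 0, 0, 0], [0.004, 0.0404, 0, 0, 0, 0, 0], [0.004, 0.0404, 0, 0, 0, 0, 0], [0.004, 0.0404, 0, 0, 0, 0, 0]]]}}

```text
time: 13.57
position: [0.5224, 0.0017, 0.225]
ee_rot: [0.001, 0.811, 0.585, 0.0]
contact_force: [0.6, 0.1, -0.0]
gripper_width: 0.502
gripper_force: 0.0
```

>>> {"method": "carry_out", "body": {"series": [[[0, 0, -0.015, 0, 0, 0, 0], [0, 0, -0.015, 0, 0, 0, 0], [0, 0, -0.01, 0, 0, 0, 0], [0, 0, 0, 0, 0, 0, 0], [0, 0, 0, 0, 0, 0, 0]]]}}

```text
time: 13.98
position: [0.5222, -0.0001, 0.1842]
ee_rot: [-0.0, 0.811, 0.585, -0.0]
contact_force: [0.1, 0.3, 1.1]
gripper_width: 0.5
gripper_force: 0.0
```

>>> {"method": "carry_out", "body": {"series": [[[0, -0.0016, -0.01, 0, 0, 0, 0], [0, 0, -0.015, 0, 0, 0, 0], [0, 0, -0.0105, 0, 0, 0, 0], [0, 0, -0.004, 0, 0, 0, 0], [0, 0, 0, 0, 0, 0, -0.2]]], "newtons": 60}}

```text
time: 14.4
position: [0.5218, -0.0015, 0.1435]
ee_rot: [-0.001, 0.811, 0.585, -0.001]
contact_force: [0.6, 0.6, 0.7]
gripper_width: 0.403
gripper_force: 0.0
```

>>> {"method": "carry_out", "body": {"series": [[[0, 0, 0, 0, 0, 0, -0.4], [0, 0, 0, 0, 0, 0, -0.6], [0, 0, 0, 0, 0, 0, -1], [0, 0, 0, 0, 0, 0, -1], [0, 0, 0, 0, 0, 0, -1]]], "newtons": 60}}

```text
time: 14.82
position: [0.5227, -0.0015, 0.1452]
ee_rot: [0.0, 0.811, 0.585, 0.0]
contact_force: [-0.7, -1.5, 2.6]
gripper_width: 0.271
gripper_force: 60.1
```

```bash
python3 t.py
```

```text
[-0.152  0.306  0.103] [-0.7 -1.5  2.6] toolx yaw 71.5866455370927 1.6389096499796216
```

>>> {"method": "carry_out", "body": {"series": [[[0, 0, 0.002, 0, 0, 0, -1], [0, 0, 0.003, 0, 0, 0, -1], [0, 0, 0.004, 0, 0, 0, -1], [0, 0, 0.004, 0, 0, 0, -1], [0, 0, 0.004, 0, 0, 0, -1]]], "newtons": 90}}

```text
time: 15.23
position: [0.5224, -0.0014, 0.1622]
ee_rot: [0.0, 0.811, 0.585, -0.0]
contact_force: [1.1, -1.6, -4.0]
gripper_width: 0.26
gripper_force: 90.1
```

```bash
python3 t.py
```

```text
[-0.306 -0.2   -0.086] [ 1.1 -1.6 -4. ] toolx yaw 71.57467262451375 1.6390319536638662
```

>>> {"method": "carry_out", "body": {"series": [[[0, 0, 0.004, 0, 0, 0, -1], [0, 0, 0.006, 0, 0, 0, -1], [0, 0, 0.006, 0, 0, 0, -1], [0, 0, 0.006, 0, 0, 0, -1], [0, 0, 0.01, 0, 0, 0, -1]]]}}

```text
time: 15.65
position: [0.5221, -0.0012, 0.1939]
ee_rot: [-0.0, 0.811, 0.585, -0.0]
contact_force: [-0.1, 0.1, -3.7]
gripper_width: 0.26
gripper_force: 90.2
```

```bash
python3 t.py
```

```text
[ 0.047 -0.029  0.012] [-0.1  0.1 -3.7] toolx yaw 71.58707075572376 1.6389861738706788
```

The crank is off and held; the force reading matches its weight. Carrying it back to the mat, turning to its original yaw.

>>> {"method": "carry_out", "body": {"series": [[[-0.0003, 0.0125, 0, 0, 0, 1.12, -1], [-0.0003, 0.0125, 0, 0, 0, 1.12, -1], [-0.0003, 0.0125, 0, 0, 0, 1.12, -1], [-0.0003, 0.0125, 0, 0, 0, 1.12, -1], [-0.0003, 0.0125, 0, 0, 0, 1.12, -1]]]}}

```text
time: 16.07
position: [0.521, 0.0617, 0.1945]
ee_rot: [0.0, 0.644, 0.765, 0.0]
contact_force: [-0.4, -0.5, -2.5]
gripper_width: 0.264
gripper_force: 90.1
```

>>> {"method": "carry_out", "body": {"series": [[[-0.0003, 0.0125, 0, 0, 0, 1.12, -1], [-0.0003, 0.0125, 0, 0, 0, 1.12, -1], [-0.0003, 0.0125, 0, 0, 0, 1.12, -1], [-0.0003, 0.0125, 0, 0, 0, 1.12, -1], [-0.0003, 0.0125, 0, 0, 0, 1.12, -1]]]}}

```text
time: 16.48
position: [0.5195, 0.1243, 0.1945]
ee_rot: [0.0, 0.439, 0.898, 0.0]
contact_force: [-0.1, 0.1, -2.8]
gripper_width: 0.259
gripper_force: 90.1
```

>>> {"method": "carry_out", "body": {"series": [[[-0.0003, 0.0125, 0, 0, 0, 1.12, -1], [-0.0003, 0.0125, 0, 0, 0, 1.12, -1], [-0.0003, 0.0125, 0, 0, 0, 1.12, -1], [-0.0003, 0.0125, 0, 0, 0, 1.12, -1], [-0.0003, 0.0125, 0, 0, 0, 1.12, -1]]]}}

```text
time: 16.9
position: [0.518, 0.1868, 0.1944]
ee_rot: [0.0, 0.209, 0.978, 0.0]
contact_force: [0.5, -0.7, -3.6]
gripper_width: 0.26
gripper_force: 90.1
```

>>> {"method": "carry_out", "body": {"series": [[[-0.0003, 0.0125, 0, 0, 0, 1.12, -1], [-0.0003, 0.0125, 0, 0, 0, 1.12, -1], [-0.0003, 0.0125, 0, 0, 0, 1.12, -1], [-0.0003, 0.0125, 0, 0, 0, 1.12, -1], [-0.0003, 0.0125, 0, 0, 0, 1.12, -1]]]}}

```text
time: 17.32
position: [0.5165, 0.2493, 0.1944]
ee_rot: [0.0, -0.034, 0.999, 0.0]
contact_force: [0.5, -1.2, -3.1]
gripper_width: 0.258
gripper_force: 90.1
```

>>> {"method": "carry_out", "body": {"series": [[[-0.0003, 0.0125, 0, 0, 0, 1.12, -1], [-0.0003, 0.0125, 0, 0, 0, 1.12, -1], [-0.0003, 0.0125, 0, 0, 0, 1.12, -1], [-0.0003, 0.0125, 0, 0, 0, 1.12, -1], [-0.0003, 0.0125, 0, 0, 0, 1.12, -1]]]}}

```text
time: 17.73
position: [0.515, 0.3118, 0.1944]
ee_rot: [0.0, -0.274, 0.962, 0.0]
contact_force: [-0.1, -0.5, -3.8]
gripper_width: 0.258
gripper_force: 90.1
```

>>> {"method": "carry_out", "body": {"series": [[[0, 0, -0.02, 0, 0, 0, -1], [0, 0, -0.03, 0, 0, 0, -1], [0, 0, -0.03, 0, 0, 0, -1], [0, 0, -0.02, 0, 0, 0, -1], [0, 0, -0.005, 0, 0, 0, -1]]]}}

```text
time: 18.15
position: [0.5127, 0.3104, 0.0849]
ee_rot: [-0.003, -0.272, 0.962, -0.0]
contact_force: [-0.6, -0.5, -3.2]
gripper_width: 0.258
gripper_force: 90.2
```

>>> {"method": "carry_out", "body": {"series": [[[0, 0, 0, 0, 0, 0, -1], [0, 0, -0.004, 0, 0, 0, -1], [0, 0, -0.004, 0, 0, 0, -1], [0, 0, -0.003, 0, 0, 0, -1], [0, 0, 0, 0, 0, 0, -1]]]}}

```text
time: 18.57
position: [0.5152, 0.3112, 0.078]
ee_rot: [0.0, -0.272, 0.962, 0.0]
contact_force: [0.8, -0.3, -3.1]
gripper_width: 0.257
gripper_force: 90.2
```

>>> {"method": "carry_out", "body": {"series": [[[0, 0, -0.001, 0, 0, 0, -1], [0, 0, -0.001, 0, 0, 0, -1], [0, 0, -0.001, 0, 0, 0, -1], [0, 0, -0.001, 0, 0, 0, -1], [0, 0, 0, 0, 0, 0, -1]]]}}

```text
time: 18.98
position: [0.5149, 0.3111, 0.0735]
ee_rot: [-0.0, -0.272, 0.962, 0.0]
contact_force: [0.2, 0.3, -3.1]
gripper_width: 0.258
gripper_force: 90.5
```

>>> {"method": "carry_out", "body": {"series": [[[0, 0, -0.0005, 0, 0, 0, -1], [0, 0, -0.0005, 0, 0, 0, -1], [0, 0, -0.0003, 0, 0, 0, -1], [0, 0, 0, 0, 0, 0, -1], [0, 0, 0, 0, 0, 0, -1]]]}}

```text
time: 19.4
position: [0.5151, 0.3112, 0.0735]
ee_rot: [0.0, -0.272, 0.962, 0.0]
contact_force: [-3.1, -2.2, 6.3]
gripper_width: 0.262
gripper_force: 91.6
```

Contact felt, about 9 N. Releasing gently and rising.

>>> {"method": "carry_out", "body": {"series": [[[0, 0, 0, 0, 0, 0, -0.4], [0, 0, 0, 0, 0, 0, -0.2], [0, 0, 0, 0, 0, 0, 0], [0, 0, 0, 0, 0, 0, 0], [0, 0, 0, 0, 0, 0, 0]]], "newtons": 20}}

```text
time: 19.82
position: [0.515, 0.3112, 0.0723]
ee_rot: [0.0, -0.272, 0.962, 0.0]
contact_force: [0.3, 0.3, 0.1]
gripper_width: 0.5
gripper_force: 0.0
```

>>> {"method": "carry_out", "body": {"series": [[[0, 0, 0.005, 0, 0, 0, 0], [0, 0, 0.015, 0, 0, 0, 0], [0, 0, 0.03, 0, 0, 0, 0], [0, 0, 0.04, 0, 0, 0, 0], [0, 0, 0.04, 0, 0, 0, 0]]]}}

```text
time: 20.23
position: [0.5141, 0.3109, 0.2033]
ee_rot: [-0.001, -0.272, 0.962, 0.0]
contact_force: [1.2, 1.1, 0.5]
gripper_width: 0.5
gripper_force: 0.0
```

>>> {"method": "carry_out", "body": {"series": [[[-0.02, 0.02, 0.01, 0, 0, 0, 0.5], [-0.02, 0.02, 0.01, 0, 0, 0, 1], [-0.02, 0.02, 0.01, 0, 0, 0, 1], [0, 0, 0, 0, 0, 0, 1], [0, 0, 0, 0, 0, 0, 1]]]}}

```text
time: 20.65
position: [0.4546, 0.3722, 0.2335]
ee_rot: [0.001, -0.273, 0.962, 0.0]
contact_force: [0.5, 0.2, -0.1]
gripper_width: 1.0
gripper_force: 0.0
```

Run:
```python
from h import *
st(); im=snapshot("top"); s=snapshot("scene"); np.save("sceneF.npy",s); np.save("topF.npy",im)
z=lambda i,x0,x1,y0,y1:cv2.resize(i[y0:y1,x0:x1],(400,300),interpolation=cv2.INTER_CUBIC)
save("final",np.vstack([np.hstack([z(im,180,280,165,240),z(im,330,430,180,255)]),np.hstack([z(s,350,450,140,215),z(s,205,305,180,255)])]))
```

```text
time 20.65
qpos [ 0.4636  0.0606  0.0248  1.533  -0.     -0.09  ]
position [0.4546 0.3722 0.2335]
ee_rot [ 9.000e-04 -2.733e-01  9.619e-01  2.000e-04]
contact_force [ 0.5388  0.1541 -0.0638]
torque [-0.045  -0.0235 -0.02  ]
gripper_width 1.0
gripper_force 0.0
```

My ten pictures are used up, so I'll check numerically that the crank stands as before and the stems show no red.

Run:
```python
from h import *
a,b=np.load("scene0.npy"),np.load("sceneF.npy")
def cen(im,m,x0,x1,y0,y1):
    w=np.zeros(im.shape[:2],bool); w[y0:y1,x0:x1]=m(im.astype(int))[y0:y1,x0:x1]; ys,xs=np.nonzero(w); return xs.mean().round(1) if len(xs) else None, ys.mean().round(1) if len(ys) else None,len(xs)
org=lambda h:(h[...,0]>120)&(h[...,0]>h[...,1]*1.5)&(h[...,0]>h[...,2]*1.8)
blk=lambda h:h.max(-1)<40
red=lambda h:(h[...,0]>70)&(h[...,0]>h[...,1]*2)&(h[...,0]>h[...,2]*2)
for n,i in (("0",a),("F",b)): print(n,"boss",cen(i,org,380,412,160,190),"knob",cen(i,blk,414,430,165,190),"red",cen(i,red,252,275,203,230))
d=np.abs(a.astype(int)-b.astype(int)).max(-1)>60
n,_,s,c=cv2.connectedComponentsWithStats(d.astype(np.uint8))
print([(s[k,4],c[k].round()) for k in range(1,n) if s[k,4]>25])
```

```text
0 boss (np.float64(396.2), np.float64(171.2), 31) knob (np.float64(420.7), np.float64(178.8), 68) red (np.float64(269.3), np.float64(213.4), 21)
F boss (np.float64(396.0), np.float64(171.4), 32) knob (np.float64(420.4), np.float64(178.9), 68) red (None, None, 0)
[(np.int32(45), array([396.,   3.])), (np.int32(127), array([432.,   6.])), (np.int32(82), array([192.,  58.])), (np.int32(47), array([426.,  58.])), (np.int32(47), array([390.,  62.])), (np.int32(727), array([405.,  86.])), (np.int32(81), array([183.,  72.])), (np.int32(37), array([196.,  92.])), (np.int32(899), array([172., 143.])), (np.int32(62), array([260., 132.])), (np.int32(2066), array([309., 163.])), (np.int32(55), array([243., 159.])), (np.int32(72), array([153., 173.])), (np.int32(2582), array([249., 192.])), (np.int32(55), array([370., 183.])), (np.int32(72), array([320., 186.])), (np.int32(813), array([343., 201.])), (np.int32(81), array([279., 230.]))]
```

```bash
python3 -c "
from h import *
print(order.job_done())"
```

```text
the job is handed in; nothing more can be done
None
```

I handed the job in at about 21 s: the amber jar is clamped, the last images show no red on the jaw stems, and the crank stands upright on the green mat within 0.3 px of where it started. The plunger should be about 10.5 mm in; that is an estimate from images and turn angle, and the hand-in gave no verdict.

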